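# Clamp a pump in the bench fixture

## Robot

A 6-joint arm with a two-finger parallel gripper is mounted at the origin on the work surface. World frame = base frame: x ahead of the robot, y to its left, z up, the work surface at z = 0. Lengths are in m, angles in degrees, forces in N, time in s.
With the tool pointing down it reaches from about 0.275 to 0.75 m from the base axis. Payload 10.2 kg.
Tool frame: the origin (TCP) lies between the finger pads; the fingertips stand 19 mm ahead of it and the grasp point (between the pads) is the TCP; z points along the fingers, y is the direction in which the jaws open and shut (so a half turn about z gives the same grasp; the last joint's range is limited). The gripper opens to 85 mm and grips with 20 to 120 N. Pads are 22 mm wide; open, the fingers measure 114 mm over their backs; the gripper's body (76 mm by 85 mm) begins 54 mm behind the grasp point. The pads swing forward as they close: fully open they stand 13 mm farther back than shut.
Start: joints at [52.575, 17.928, 85.812, -0, 76.261, -12.8], TCP at [0.219, 0.477, 0.25] pointing down, gripper open.
Joint ranges: [-168.41, 168.41], [-55.51, 124.54], [10.69, 146.95], [-70.63, 250.63], [1, 178], [-165.06, 165.06]. Speed limits (degrees/s): [136.94, 136.94, 172.46, 180, 180, 180].

## Interface

Orientations are given as [roll, pitch, yaw] about the fixed x, y, z axes, in that order (R = Rz(yaw) Ry(pitch) Rx(roll)).
In Python, from rig import state, capture, ctrl gives the robot as it stands.
- The arm moves only by the shell command python3 -m jog 'ROWS' [OPENING]. ROWS is JSON, a list of rows, each a list of 2 entries, a list of its own where there are three numbers: the shift along the tool's x, y, z in cm, then the turn, a rotation vector about the tool's x, y, z in degrees. In form: [[[tx, ty, tz], [wx, wy, wz]], ...]. A call has 1 to 5 rows; each row is the pose to reach, as a shift and turn from the pose commanded when the call began, along the tool's axes at that moment; what a row does not reach only later rows make up. A row lasts 1/8 s, in which the tool goes at most 62.5 mm and 10.7 degrees, less where a joint would pass 70% of its speed; a pose out of reach is approached as far as the arm can. A call with a gripper value outside its range is refused whole. OPENING is the finger opening in cm, from 0 to 8.54, set as the call begins (- or left out, the last holds). The fingers move at their own pace and stop on an object; the grip force is fixed at half the most. Time passes only in rows, so rows that repeat a pose let the fingers close. It gives the time, the measured TCP pose, the force and the opening at its end, in the units of the state.
- state(): the state, without advancing time (a new reading comes with each control period).
- capture(name): name is "scene" or "top" or "wrist"; returns a dict with "img" (480x640x3 uint8, red, green, blue), "camera_matrix" (3x3 intrinsics, pixels), "eye" and "rotation" of the camera in the world. Camera axes: x right, y up, looking along -z (the intrinsics and any distortion apply to the point x, -y, -z); pixel columns grow to the right and rows downward; lengths in m; the calibration is good to about 2 mm. A picture is of the moment at which its call begins. There is no depth.
- ctrl.sign_off(): hands the job in, once; it reports no verdict.
The state is a dict: "time_s": time; "joints": joint angles; "dq": joint speeds; "tau": joint torques, N m; "position": TCP position; "tcp_rot": TCP orientation; "wrist_force": force on the tool from outside, world axes, zero at the start; "ft_torque": the same for the moment, N m; "grip_width": finger opening in m.
Only numpy, scipy, OpenCV 4.12 (cv2) and the standard library are available. Lean on these libraries where they do the work, as an engineer would, in place of code of your own. Each camera call takes 0.05 s, during which the arm holds its last target. There are 200 camera calls.

## Task

Clamp the pump that stands in the blue bench fixture: with the outside of a finger swing the clamp strap right over the pump until it meets its stop, and only then push the red cam lever all the way down. Nothing is to be picked up: leave the pump in its place and do not disturb the other things on the bench; finish clear of everything.

Things in the scene. Friction and masses are not known exactly. Their poses are not given: they have to be found in the camera images.
- fixture: blue base plate 160 x 250 x 12 mm of the clamp fixture, fixed to the bench. Origin: centre of its underside, on the bench (z = 0), z up. Its y runs from the strap's post (y = -90 mm) over the pump (0, 0) to the lever's hinge (y = +70 mm); the strap is parked on its -x side. Four brass pins 9 mm high locate the pump.
- strap_hinge (a point): fixed point on the strap's vertical pivot axis, at mid-thickness of the strap, fixture frame (0, -90, 91) mm
- strap_tip (a point): centre of the free end of the aluminium strap, at mid-thickness, 173 mm from the pivot. The strap is a straight bar 24 mm wide and 16 mm thick (underside 83 mm, top 99 mm above the bench); its pivot boss has a radius of 19 mm. A screw head 16 mm across stands 5 mm above its top, 90 mm from the pivot.
- strap (a joint): angle of the strap (rad): 0 = across the pump, pointing along the fixture's +y, against its stop; grows counter-clockwise seen from above, to the fixture's -x side, up to 1.6. It starts between 0.9 and 1.45 and must be swung clockwise to 0. It stays where it is left; about 1.5 N at 100 mm from the pivot moves it.
- cheek_top (a point): centre of the top of the grey upright cheek that carries the lever and stops the strap: 18 mm thick along the fixture's x, 44 mm along its y, from the base plate up to 135 mm above the bench; fixture frame (22.5, 70, 135) mm, so on the side away from the parked strap
- lever_hinge (a point): fixed point on the lever's horizontal hinge axis (the axis lies along the fixture's x), fixture frame (0, 70, 115.5) mm
- lever_tip (a point): end of the red handle of the cam lever, on the handle's centre line, 105 mm from the hinge. The handle (39 to 105 mm from the hinge) is 22 mm wide along the fixture's x and 14 mm thick.
- lever (a joint): cam lever (rad): 0 = raised, its handle 1.2 rad above level, leaning to the fixture's +y, away from the strap; grows as it is pushed down, to 1.2 = level, fully down. Starts at 0 to 0.2, stays where it is left; about 5 N at 75 mm from the hinge moves it. Going down, its cam lowers the strap by up to 4 mm and presses the foot on the pump.
- foot: black rubber foot, 22 mm across and 14 mm deep, under the strap 90 mm from the pivot. Origin: on its axis, at the strap's underside. Its bottom passes 3 mm above the pump until the cam presses it down.
- pump_center (a point): centre, half-way up, of the pump, which stands loose on the base plate at the fixture's middle
- pump: small grey circulation pump with a black band, a round can 56 mm across and 54 mm high on a flange of 72 mm, with a copper pipe stub 45 mm out from its axis and 16 mm up, turned any way. Origin: centre of its underside, on the base plate (12 mm above the bench); z is up. Its top is 66 mm above the bench.
- jar: bystander: small glass jar with a blue cap, 48 mm across, 60 mm high. Origin: centre of its underside
- valve: bystander: brass valve block 34 x 34 mm with a red hand wheel, 51 mm high. Origin: centre of its underside
- coil: bystander: black solenoid coil with a white plug, 40 mm across, 40 mm high. Origin: centre of its underside
- screwdriver: bystander: screwdriver with a yellow handle, 170 mm long, lying beyond the lever's end, its handle towards its own -x. Origin: under its middle
Things that resemble listed ones, but are neither listed nor needed, are in the scene too. Of the things like the pump, leave any that is brown, green or turquoise; of the rest the larger one is meant.

How it is judged (in metres and radians):
On the way, in this order (a step that is already met when the one before it is completed fails the run):
1. the strap lies across the pump against its stop (within 0.06 rad) while the lever is still up (value of joint strap below 0.06 rad and value of joint lever below 0.5 rad), for 0.2 s.
2. the lever is fully down (past 1.1 of 1.2 rad) (value of joint lever above 1.1 rad and value of joint strap below 0.06 rad), for 0.2 s.
At the end, for the whole second after the job is handed in: The strap is within 0.06 rad of its stop, the lever past 1.1 rad, the foot presses on the pump with more than 2 N, the pump is upright, at rest and within 8 mm of where it stood, and each bystander is within 15 mm of where it stood (all of step 2 and contact force between foot and pump above 2 N and distance of pump_center from where it was at the start of the episode below 0.008 m and angle between pump's own z axis and vertical below 0.08 rad and linear speed of pump below 0.02 m/s and distance of each of jar, valve, coil, screwdriver from where it was at the start of the episode below 0.015 m); the robot touches nothing.
It fails at once if the lever is pushed down (past 0.5 rad) while the strap is not across the pump (value of joint lever above 0.5 rad and value of joint strap above 0.12 rad).
It fails at once if the pump is lifted or shifted by more than 12 mm (distance of pump_center from where it was at the start of the episode above 0.012 m).
It fails at once if a bystander is lifted or shifted by more than 20 mm (distance of any of jar, valve, coil, screwdriver from where it was at the start of the episode above 0.02 m).
It also fails if it takes over 48 s, if anything falls off the work surface, if the arm or the gripper's body presses on something with over 40 N, if the wrist force passes 120 N, or if a joint passes its speed limit or range.

## Working session

There is one attempt and no reset: what is moved stays moved. The work goes in short steps, Python scripts to look and compute and a shell command to move; the robot and the scene stay as the last step left them, time stands still between calls to the robot, and variables do not carry over. Pictures are saved under pics/ and viewed, about 8 in all and at most 12, crops included, and the job is handed in when it is done.

```bash
ls; mkdir -p pics
python3 - <<'E'
from rig import state,capture
import cv2
s=state();print(s)
for n in("scene","top"):
    c=capture(n);cv2.imwrite(f"pics/{n}0.png",c["img"][:,:,::-1]);print(n,c["camera_matrix"],c["eye"],c["rotation"],[k for k in c])
E
```

```text
pics
{'time_s': 0.0, 'joints': array([ 5.25723175e+01,  1.79587410e+01,  8.58542279e+01, -8.64184563e-05,
        7.62608893e+01, -1.27996341e+01]), 'dq': array([-0.03497577,  0.0220087 ,  0.00628385,  0.09963976, -0.09532305,
        0.01207514]), 'tau': array([ 4.46493232e-04, -4.12246513e+01, -2.59756690e+01, -8.01093421e-06,
        3.83306309e-03,  1.75899231e-05]), 'position': array([0.21864391, 0.47704618, 0.24973991]), 'tcp_rot': array([-1.79927959e+02, -1.62808558e-02,  1.55371962e+02]), 'wrist_force': array([ 0.83792414, -0.06698049,  0.25195369]), 'ft_torque': array([-0.00038382, -0.0525922 ,  0.05652864]), 'grip_width': 0.08493134110488686}
scene [[513.62398857   0.         324.52105262]
 [  0.         513.62398857 239.84287536]
 [  0.           0.           1.        ]] [ 1.27984375 -0.53911596  0.66573731] [59.03112244 -0.49069968 54.10226406] ['img', 'camera_matrix', 'eye', 'rotation']
top [[455.09846376   0.         318.85369206]
 [  0.         455.09846376 241.63807733]
 [  0.           0.           1.        ]] [ 0.44755384 -0.03087368  0.94431986] [ 10.97011058  -0.77290548 -91.30179516] ['img', 'camera_matrix', 'eye', 'rotation']
```

View pics/top0.png

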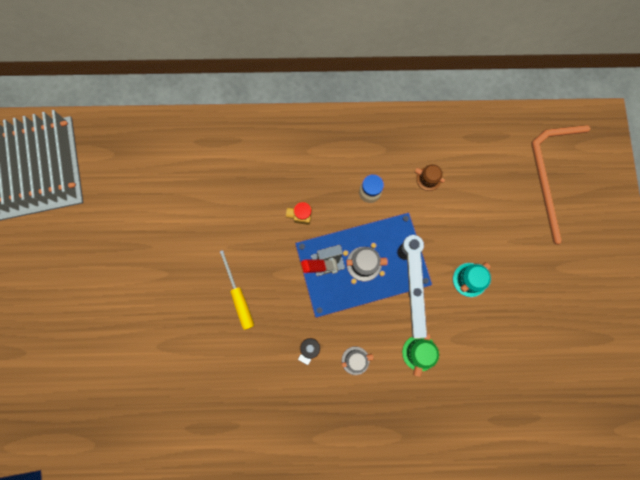

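View pics/scene0.png

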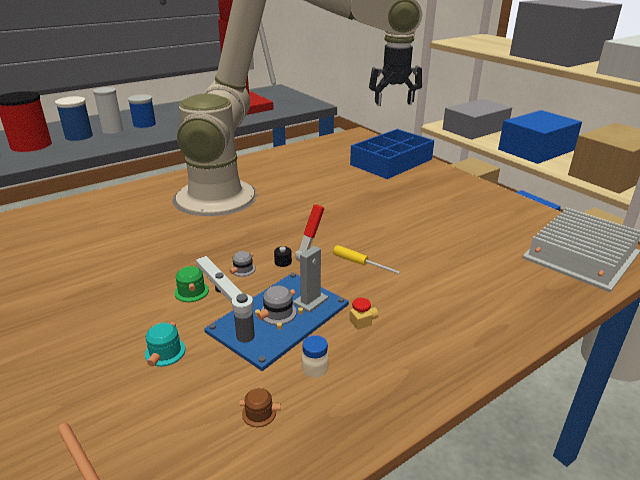

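Run:
```python
import cv2
i=cv2.imread("pics/top0.png")[195:375,210:450]
cv2.imwrite("pics/crop1.png",cv2.resize(i,(800,600),interpolation=cv2.INTER_CUBIC))
```

```text
(no output)
```

View pics/crop1.png

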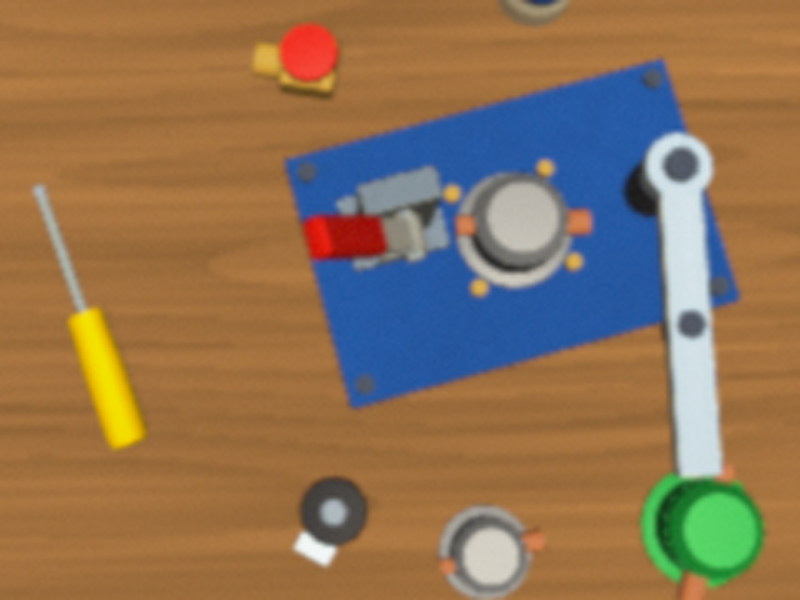

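```bash
cat > h.py <<'E'
import numpy as np
from scipy.spatial.transform import Rotation as R
from rig import state
K=np.array([[455.09846376,0,318.85369206],[0,455.09846376,241.63807733],[0,0,1]])
E=np.array([0.44755384,-0.03087368,0.94431986]);RC=R.from_euler('xyz',[10.97011058,-0.77290548,-91.30179516],degrees=True).as_matrix()
def ray(u,v,z,K=K,E=E,RC=RC):
    d=np.linalg.solve(K,[u,v,1]);d=RC@(d*[1,-1,-1]);return E+d*(z-E[2])/d[2]
def proj(p,K=K,E=E,RC=RC):
    q=RC.T@(np.asarray(p)-E)*[1,-1,-1];q=K@q;return q[:2]/q[2]
def crop(u,v): return 210+(u+.5)*.3-.5,195+(v+.5)*.3-.5
E
python3 - <<'E'
from h import *
from scipy.optimize import least_squares
# fixture corner order: +y end is image left(lever); -x is image down (parked strap side)
obs=[((80,125,12),(286,158)),((80,-125,12),(663,60)),((-80,-125,12),(738,299)),((-80,125,12),(352,408)),((0,-90,99),(680,163))]
def w(f,p): 
    c,s=np.cos(f[2]),np.sin(f[2]);return np.array([f[0]+(c*p[0]-s*p[1])/1e3,f[1]+(s*p[0]+c*p[1])/1e3,p[2]/1e3])
fun=lambda f:np.concatenate([proj(w(f,p))-crop(*o) for p,o in obs])
for o in obs: print(o,ray(*crop(*o[1]),o[0][2]/1e3).round(4))
r=least_squares(fun,[.4,0,0]);f=r.x;print(f,np.degrees(f[2]),r.fun.round(2))
def inv(f,P): d=P[:2]-f[:2];c,s=np.cos(f[2]),np.sin(f[2]);return np.array([c*d[0]+s*d[1],-s*d[0]+c*d[1]])*1e3
for n,px,z in [("boss",(680,163),.099),("screw",(691,323),.104),("striptip",(700,475),.099),("pump",(523,217),.066),("green",(718,530),.06),("levertip",(318,238),.21)]:
    P=ray(*crop(*px),z);q=inv(f,P);print(n,P.round(4),q.round(1),"ang",np.arctan2(-q[0],q[1]+90).round(3),"r",np.hypot(q[0],q[1]+90).round(1))
KS=np.array([[513.62398857,0,324.52105262],[0,513.62398857,239.84287536],[0,0,1]]);S=dict(K=KS,E=np.array([1.27984375,-0.53911596,0.66573731]),RC=R.from_euler('xyz',[59.03112244,-0.49069968,54.10226406],degrees=True).as_matrix())
print("scene check: corners",[proj(w(f,o[0]),**S).round(0) for o in obs])
for L in(0,.1,.2):
    a=1.2-L;print(L,proj(w(f,(0,70+105*np.cos(a),115.5+105*np.sin(a))),**S).round(1),proj(w(f,(0,70+105*np.cos(a),115.5+105*np.sin(a)))))
np.save("f.npy",f)
E
```

```text
((80, 125, 12), (286, 158)) [0.6281 0.0013 0.012 ]
((80, -125, 12), (663, 60)) [ 0.6867 -0.239   0.012 ]
((-80, -125, 12), (738, 299)) [ 0.5339 -0.2762  0.012 ]
((-80, 125, 12), (352, 408)) [ 0.4728 -0.0367  0.012 ]
((0, -90, 99), (680, 163)) [ 0.6038 -0.2256  0.099 ]
[ 0.58080183 -0.13783248  0.24458559] 14.013721768074907 [-0.75 -0.03  0.29 -0.92  1.11  0.18 -0.4  -0.03 -0.21  0.64]
boss [ 0.6038 -0.2256  0.099 ] [  1.1 -90.8] ang -2.19 r 1.3
screw [ 0.5126 -0.225   0.104 ] [-87.2 -68. ] ang 1.324 r 90.0
striptip [ 0.4301 -0.2258  0.099 ] [-167.5  -48.8] ang 1.33 r 172.5
pump [ 0.5796 -0.1389  0.066 ] [-1.4 -0.8] ang 0.016 r 89.2
green [ 0.3984 -0.243   0.06  ] [-202.4  -57.9] ang 1.413 r 204.9
levertip [ 0.5497 -0.0206  0.21  ] [ -1.8 121.2] ang 0.009 r 211.2
scene check: corners [array([349., 301.]), array([262., 368.]), array([203., 328.]), array([293., 272.]), array([242., 300.])]
0 [314.6 205. ] [312.58364009 262.56885711]
0.1 [317.9 205.3] [306.90829785 264.47787372]
0.2 [320.9 206. ] [301.58243951 266.37097137]
```

```bash
cat >> h.py <<'E'
f=np.load("f.npy")
def w(p):
    c,s=np.cos(f[2]),np.sin(f[2]);return np.array([f[0]+(c*p[0]-s*p[1])/1e3,f[1]+(s*p[0]+c*p[1])/1e3,p[2]/1e3])
def to(P,yaw):
    s=state();A=R.from_euler('xyz',s["tcp_rot"],degrees=True);B=R.from_euler('xyz',[180,0,yaw],degrees=True)
    print("cm",(A.inv().apply(np.asarray(P)-s["position"])*100).round(2),"rv",(A.inv()*B).as_rotvec(degrees=True).round(2),"goal",np.round(P,4),"joints",s["joints"].round(0),"t",s["time_s"])
def push(th,r,gap,z):  # TCP for finger behind strap at angle th; r,gap,z mm
    a=np.array([-np.sin(th),np.cos(th)]);p=np.array([np.cos(th),np.sin(th)])
    q=np.array([0,-90])+r*a-(26.5+gap)*p;return w((*q,z)),np.degrees(f[2]+th)+90
E
python3 -c "
from h import *
to(*push(1.33,115,15,250))"
```

```text
cm [-5.547e+01 -5.644e+01  2.000e-02] rv [ -0.06  -0.03 -24.84] goal [ 0.4878 -0.2671  0.25  ] joints [ 53.  18.  86.   0.  76. -13.] t 0.1
```

```bash
J='python3 -m jog'; python3 -m jog '[[[-6,-6,0],[0,0,-4]],[[-12,-12,0],[0,0,-8]],[[-18,-18,0],[0,0,-12]],[[-24,-24,0],[0,0,-16]],[[-28,-28,0],[0,0,-20]]]' 0; python3 -c "
from h import *
to(*push(1.33,115,15,250))"
```

```text
time_s: 0.72
position: [0.3277, 0.1825, 0.2503]
tcp_rot: [180.0, 0.0, 175.5]
wrist_force: [-0.1, 0.7, -0.7]
grip_width: 0.0003
cm [-1.946e+01 -4.357e+01  3.000e-02] rv [ 0.    0.02 -4.68] goal [ 0.4878 -0.2671  0.25  ] joints [ 11.  -2. 109.  -0.  73. -74.] t 0.725
```

```bash
python3 -m jog '[[[-4,-9,0],[0,0,-1]],[[-8,-18,0],[0,0,-2]],[[-12,-27,0],[0,0,-3]],[[-16,-36,0],[0,0,-4]],[[-19.5,-43.6,0],[0,0,-4.7]]]' ; python3 -c "
from h import *
to(*push(1.33,115,15,250))"
```

```text
time_s: 1.35
position: [0.4315, -0.1126, 0.2502]
tcp_rot: [180.0, 0.0, -179.9]
wrist_force: [1.3, 0.2, 0.3]
grip_width: 0.0001
cm [ -5.61 -15.45   0.02] rv [ 0.01  0.   -0.15] goal [ 0.4878 -0.2671  0.25  ] joints [ -30.    8.   99.    0.   74. -120.] t 1.35
```

```bash
python3 -m jog '[[[-3,-8,0],[0,0,0]],[[-5.6,-15.4,0],[0,0,0]],[[-5.6,-15.4,0],[0,0,0]],[[-5.6,-15.4,6],[0,0,0]],[[-5.6,-15.4,11.5],[0,0,0]]]' ; python3 -m jog '[[[0,0,0],[0,0,0]],[[0,0,0],[0,0,0]]]'
python3 - <<'E'
from h import *
from rig import capture
import cv2
to(*push(1.33,115,15,107))
c=capture("scene")["img"][200:350,110:310,::-1]
c2=capture("top")["img"][195:375,310:550,::-1]
cv2.imwrite("pics/a.png",cv2.hconcat([cv2.resize(c,(400,300),interpolation=cv2.INTER_CUBIC),cv2.resize(c2,(400,300),interpolation=cv2.INTER_CUBIC)]))
E
```

```text
time_s: 1.98
position: [0.4872, -0.2646, 0.1333]
tcp_rot: [180.0, -0.0, -180.0]
wrist_force: [1.0, -0.3, -0.1]
grip_width: -0.0
time_s: 2.22
position: [0.4884, -0.265, 0.1375]
tcp_rot: [-179.9, 0.1, -179.9]
wrist_force: [0.4, -0.2, 0.6]
grip_width: -0.0002
cm [ 0.07 -0.2   3.05] rv [-0.11  0.13 -0.13] goal [ 0.4878 -0.2671  0.107 ] joints [ -41.   28.   89.   -0.   63. -131.] t 2.225
```

View pics/a.png

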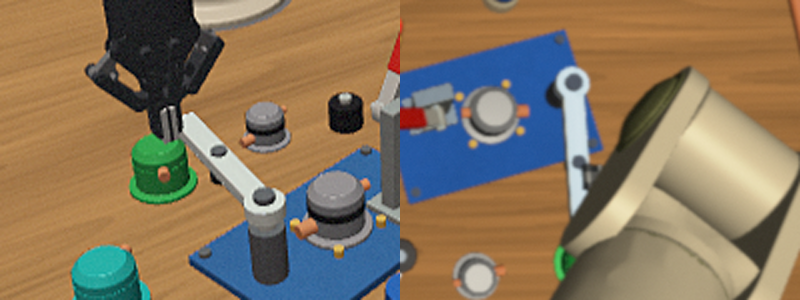

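Run:
```python
from h import *
S=dict(K=np.array([[513.62398857,0,324.52105262],[0,513.62398857,239.84287536],[0,0,1]]),E=np.array([1.27984375,-0.53911596,0.66573731]),RC=R.from_euler('xyz',[59.03112244,-0.49069968,54.10226406],degrees=True).as_matrix())
for z in(.1185,.112,.1055):print(z,(proj((.4884+.011,-.265,z),**S)-[110,200])*2)
```

```text
0.1185 [172.10090391 143.27866878]
0.112 [172.9332235  148.99814109]
0.1055 [173.75978635 154.67805458]
```

```bash
python3 -m jog '[[[0,-0.2,2],[0,0,0]],[[0,-0.2,3.7],[0,0,0]],[[0,-0.2,3.7],[0,0,0]],[[0,0.5,3.7],[0,0,0]],[[0,1.0,3.7],[0,0,0]]]';python3 -c "
from h import *
to(*push(1.33,115,0,100))
print('arc rows (contact centre r115, off 26.5):')
for d in (5,10,15,20,25):
    a=np.radians(d);C=np.array([-11.5,2.65]) # pivot in tool xy (x out,y push)
    c,s=np.cos(a),np.sin(a);M=np.array([[c,-s],[s,c]]);print(d,(C-M@C).round(2))
"
```

```text
time_s: 2.95
position: [0.4878, -0.254, 0.099]
tcp_rot: [-180.0, 0.1, -179.9]
wrist_force: [0.1, 1.2, -0.8]
grip_width: 0.0
cm [ 0.01  0.19 -0.1 ] rv [-0.04  0.05 -0.13] goal [ 0.4877 -0.2521  0.1   ] joints [ -40.   30.   92.    0.   58. -130.] t 2.95
arc rows (contact centre r115, off 26.5):
5 [0.19 1.01]
10 [0.29 2.04]
15 [0.29 3.07]
20 [0.21 4.09]
25 [0.04 5.11]
```

```bash
python3 -m jog '[[[0.2,1.0,0],[0,0,5]],[[0.3,2.0,0],[0,0,10]],[[0.3,3.1,0],[0,0,15]],[[0.2,4.1,0],[0,0,20]],[[0,5.1,0],[0,0,25]]]'; python3 -m jog '[[[0.2,1.0,0],[0,0,5]],[[0.3,2.0,0],[0,0,10]],[[0.3,3.1,0],[0,0,15]],[[0.2,4.1,0],[0,0,20]],[[0,5.1,0],[0,0,25]]]'; python3 -c "
from h import *
to(*push(0,115,0,100));to(*push(.15,115,0,100))"
```

```text
time_s: 3.58
position: [0.4874, -0.203, 0.0988]
tcp_rot: [-180.0, 0.0, 154.9]
wrist_force: [-2.8, -1.3, 0.7]
grip_width: 0.0002
time_s: 4.2
position: [0.5088, -0.1565, 0.0987]
tcp_rot: [-180.0, -0.0, 129.9]
wrist_force: [-1.5, 0.4, -0.1]
grip_width: -0.0002
cm [ 0.21  5.43 -0.14] rv [-3.000e-02 -1.000e-02  2.592e+01] goal [ 0.549 -0.12   0.1  ] joints [-30.  29.  95.  -0.  57. -70.] t 4.2
cm [ 0.48  3.68 -0.14] rv [-0.03 -0.02 17.33] goal [ 0.5339 -0.1292  0.1   ] joints [-30.  29.  95.  -0.  57. -70.] t 4.2
```

```bash
python3 -m jog '[[[0.3,1.0,0],[0,0,5]],[[0.4,2.0,0],[0,0,10]],[[0.5,3.1,0],[0,0,15]],[[0.4,3.9,0],[0,0,19]],[[0.3,4.7,0],[0,0,23]]]';  python3 - <<'E'
from h import *
from rig import capture
import cv2
to(*push(0,115,0,100))
c=capture("scene")["img"][190:350,190:390,::-1]
c2=capture("top")["img"][195:375,290:490,::-1]
cv2.imwrite("pics/b.png",cv2.hconcat([cv2.resize(c,(500,400),interpolation=cv2.INTER_CUBIC),cv2.resize(c2,(300,400))]))
E
```

```text
time_s: 4.82
position: [0.543, -0.124, 0.0987]
tcp_rot: [-180.0, -0.0, 107.0]
wrist_force: [-0.9, -0.9, 0.8]
grip_width: -0.0
cm [ 0.21  0.7  -0.13] rv [-0.02 -0.    2.96] goal [ 0.549 -0.12   0.1  ] joints [-25.  31.  91.  -0.  58. -42.] t 4.825
```

View pics/b.png

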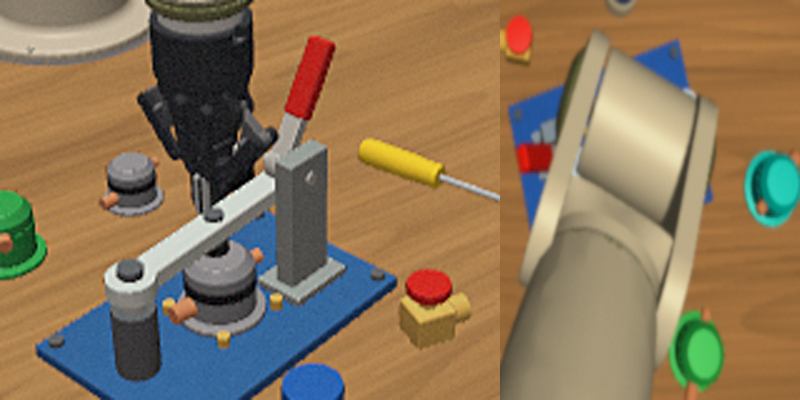

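```bash
python3 -m jog '[[[0.1,0.2,0],[0,0,1]],[[0.2,0.4,0],[0,0,2]],[[0.2,0.6,0],[0,0,3]],[[0.2,0.7,0],[0,0,3]],[[0.2,0.7,0],[0,0,3]]]'; python3 -m jog '[[[0,0.1,0],[0,0,0]],[[0,0.2,0],[0,0,0]],[[0,0.2,0],[0,0,0]]]'
```

```text
time_s: 5.55
position: [0.549, -0.1205, 0.0982]
tcp_rot: [-180.0, -0.0, 104.1]
wrist_force: [-2.1, 0.0, 0.3]
grip_width: -0.0002
time_s: 5.92
position: [0.5505, -0.12, 0.0981]
tcp_rot: [-179.9, -0.0, 104.1]
wrist_force: [-5.6, 1.0, 0.6]
grip_width: -0.0001
```

Force is rising; push a little more to confirm the stop.

```bash
python3 -m jog '[[[0,0.05,0],[0,0,0]],[[0,0.1,0],[0,0,0]],[[0,0.1,0],[0,0,0]]]'; python3 -m jog '[[[0,0.1,0],[0,0,0]],[[0,0.1,0],[0,0,0]]]'; python3 -m jog '[[[0,0.1,0],[0,0,0]],[[0,0.1,0],[0,0,0]]]'
```

```text
time_s: 6.3
position: [0.5512, -0.1197, 0.0979]
tcp_rot: [-179.9, -0.1, 104.1]
wrist_force: [-6.6, 1.4, 1.3]
grip_width: -0.0003
time_s: 6.55
position: [0.5519, -0.1195, 0.0979]
tcp_rot: [-179.8, -0.1, 104.1]
wrist_force: [-7.4, 0.4, 1.0]
grip_width: -0.0003
time_s: 6.8
position: [0.5526, -0.1192, 0.0977]
tcp_rot: [-179.8, -0.1, 104.1]
wrist_force: [-9.5, 0.5, 2.4]
grip_width: 0.0002
```

```bash
python3 -m jog '[[[0,-2,0],[0,0,0]],[[0,-4,0],[0,0,0]],[[0,-4,-5],[0,0,0]],[[0,-4,-10],[0,0,0]],[[0,-4,-16],[0,0,0]]]';python3 -m jog '[[[0,0,0],[0,0,0]]]'
python3 - <<'E'
from h import *
from rig import capture
import cv2
to(w((0,50,250)),104)
c=capture("scene")["img"][190:350,190:390,::-1]
cv2.imwrite("pics/c.png",cv2.resize(c,(800,640),interpolation=cv2.INTER_CUBIC)[:600])
S=dict(K=np.array([[513.62398857,0,324.52105262],[0,513.62398857,239.84287536],[0,0,1]]),E=np.array([1.27984375,-0.53911596,0.66573731]),RC=R.from_euler('xyz',[59.03112244,-0.49069968,54.10226406],degrees=True).as_matrix())
for th in (0,.06,.12):
  print(th,[(( proj(w((-r*np.sin(th),-90+r*np.cos(th),z)),**S)-[190,190])*4).round(0) for r,z in((0,99),(90,104),(173,99))])
E
```

```text
time_s: 7.42
position: [0.5152, -0.1292, 0.2598]
tcp_rot: [180.0, 0.0, 104.1]
wrist_force: [1.3, -0.7, 0.1]
grip_width: -0.0003
time_s: 7.55
position: [0.5169, -0.1299, 0.2629]
tcp_rot: [179.5, 0.4, 104.1]
wrist_force: [0.1, -0.5, -0.5]
grip_width: 0.0
cm [2.68 6.   1.32] rv [0.46 0.38 0.08] goal [ 0.5687 -0.0893  0.25  ] joints [-27.  18.  84.   0.  78. -41.] t 7.55
0 [array([208., 440.]), array([349., 344.]), array([466., 280.])]
0.06 [array([208., 440.]), array([341., 340.]), array([450., 273.])]
0.12 [array([208., 440.]), array([332., 336.]), array([434., 266.])]
```

View pics/c.png

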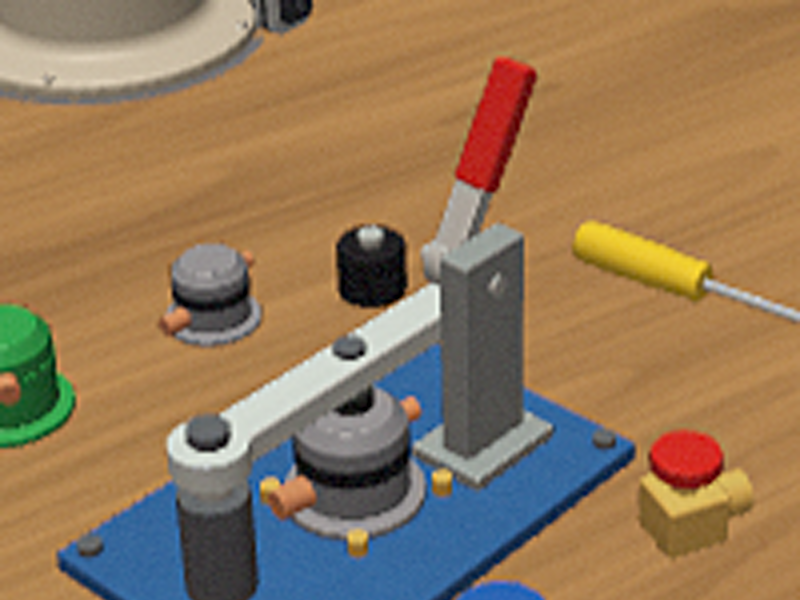

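```bash
python3 -m jog '[[[0,3,0],[0,0,0]],[[0,6,0],[0,0,0]],[[2.7,6,1.3],[0,0,0]],[[2.7,6,1.3],[0,0,0]],[[2.7,6,1.3],[0,0,0]]]'
python3 - <<'E'
from h import *
to(w((0,50,250)),104)
for a in (1.2,1.08,.9,.7,.5,.3,.15,0,-.05):
    print(a,(70+85*np.cos(a)-7*np.sin(a)-11).round(1),(134.5+85*np.sin(a)+7*np.cos(a)).round(1))
E
```

```text
time_s: 8.22
position: [0.5669, -0.0888, 0.245]
tcp_rot: [-180.0, 0.0, 104.1]
wrist_force: [0.5, -0.2, 0.1]
grip_width: 0.0002
cm [-0.09  0.17 -0.5 ] rv [-0.01  0.    0.07] goal [ 0.5687 -0.0893  0.25  ] joints [-21.  24.  78.  -0.  78. -35.] t 8.225
1.2 83.3 216.3
1.08 92.9 212.8
0.9 106.4 205.4
0.7 119.5 194.6
0.5 130.2 181.4
0.3 138.1 166.3
0.15 142.0 154.1
0 144.0 141.5
-0.05 144.2 137.2
```

```bash
python3 -m jog '[[[1.0,0.2,1.6],[0,0,0]],[[1.5,0.2,3.2],[0,0,0]],[[2.5,0.2,3.2],[0,0,0]],[[3.4,0.2,3.2],[0,0,0]],[[3.4,0.2,3.2],[0,0,0]]]'; python3 -c "
from h import *
to(w((0,106.4,205.4)),104.1);to(w((0,119.5,194.6)),104.1)"
```

```text
time_s: 8.85
position: [0.5606, -0.0545, 0.2142]
tcp_rot: [179.9, 0.0, 104.1]
wrist_force: [0.9, -0.0, 0.4]
grip_width: -0.0
cm [ 2.06 -0.06  0.87] rv [0.07 0.04 0.02] goal [ 0.555  -0.0346  0.2054] joints [-17.  24.  82.   0.  73. -32.] t 8.85
cm [ 3.37 -0.06  1.95] rv [0.07 0.04 0.02] goal [ 0.5519 -0.0219  0.1946] joints [-17.  24.  82.   0.  73. -32.] t 8.85
```

```bash
python3 -m jog '[[[0.7,0,0.1],[0,0,0]],[[1.4,0,0.5],[0,0,0]],[[2.1,0,0.9],[0,0,0]],[[2.7,0,1.4],[0,0,0]],[[3.4,0,2.0],[0,0,0]]]'; python3 -c "
from h import *
[to(w((0,a,b)),104.1) for a,b in((130.2,181.4),(138.1,166.3),(142,154.1))]"
```

```text
time_s: 9.48
position: [0.5523, -0.0216, 0.1934]
tcp_rot: [179.9, 0.0, 104.1]
wrist_force: [0.7, -1.9, 3.9]
grip_width: 0.0003
cm [ 1.05 -0.05  1.2 ] rv [ 0.05  0.03 -0.02] goal [ 0.5493 -0.0115  0.1814] joints [-14.  24.  86.  -0.  70. -28.] t 9.475
cm [ 1.84 -0.05  2.71] rv [ 0.05  0.03 -0.02] goal [ 0.5474 -0.0038  0.1663] joints [-14.  24.  86.  -0.  70. -28.] t 9.475
cm [ 2.23 -0.05  3.93] rv [ 0.05  0.03 -0.02] goal [ 5.464e-01 -1.000e-04  1.541e-01] joints [-14.  24.  86.  -0.  70. -28.] t 9.475
```

Contact (about 4 N), consistent with moving the lever. Continue along the arc.

```bash
python3 -m jog '[[[0.5,0,0.6],[0,0,0]],[[1.0,0,1.2],[0,0,0]],[[1.4,0,1.9],[0,0,0]],[[1.8,0,2.7],[0,0,0]],[[2.2,0,3.9],[0,0,0]]]'
python3 - <<'E'
from h import *
from rig import capture
import cv2
[to(w((0,a,b)),104.1) for a,b in((142,154.1),(144,141.5))]
c=capture("scene")["img"][190:350,190:390,::-1]
cv2.imwrite("pics/d.png",cv2.resize(c,(600,480),interpolation=cv2.INTER_CUBIC))
E
```

```text
time_s: 10.1
position: [0.5468, 0.0, 0.1541]
tcp_rot: [180.0, -0.0, 104.1]
wrist_force: [0.8, -0.4, 3.4]
grip_width: -0.0001
cm [ 0.   -0.04 -0.  ] rv [ 0.04 -0.02 -0.03] goal [ 5.464e-01 -1.000e-04  1.541e-01] joints [-12.  26.  89.   0.  65. -26.] t 10.1
cm [ 0.2  -0.04  1.26] rv [ 0.04 -0.02 -0.03] goal [0.5459 0.0019 0.1415] joints [-12.  26.  89.   0.  65. -26.] t 10.1
```

View pics/d.png

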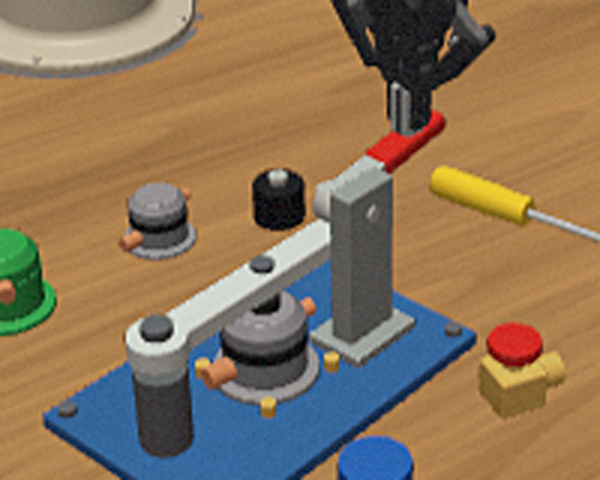

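The finger is centred on the handle and the lever is nearly level. Press on to the stop in small steps.

```bash
python3 -m jog '[[[0.1,0,0.4],[0,0,0]],[[0.1,0,0.8],[0,0,0]],[[0.2,0,1.1],[0,0,0]],[[0.2,0,1.1],[0,0,0]]]'; python3 -m jog '[[[0,0,0.1],[0,0,0]],[[0,0,0.2],[0,0,0]],[[0,0,0.2],[0,0,0]]]'; python3 -m jog '[[[0,0,0.1],[0,0,0]],[[0,0,0.1],[0,0,0]]]'
```

```text
time_s: 10.65
position: [0.5462, 0.0012, 0.143]
tcp_rot: [-180.0, 0.0, 104.1]
wrist_force: [0.0, 0.2, -0.7]
grip_width: 0.0001
time_s: 11.02
position: [0.5463, 0.0013, 0.1415]
tcp_rot: [-180.0, 0.0, 104.1]
wrist_force: [-1.9, 0.5, 5.4]
grip_width: 0.0004
time_s: 11.28
position: [0.5463, 0.0013, 0.1413]
tcp_rot: [180.0, 0.0, 104.1]
wrist_force: [-5.2, 1.3, 12.0]
grip_width: 0.0001
```

```bash
python3 -m jog '[[[0,0,0.1],[0,0,0]],[[0,0,0.1],[0,0,0]],[[0,0,0.1],[0,0,0]]]'; python3 -m jog '[[[0,0,-2],[0,0,0]],[[0,0,-6],[0,0,0]],[[0,0,-12],[0,0,0]],[[0,0,-14],[0,0,0]],[[0,0,-14],[0,0,0]]]';  python3 -m jog '[[[0,-5,0],[0,0,0]],[[0,-10,0],[0,0,0]],[[0,-15,0],[0,0,0]],[[0,-15,0],[0,0,0]],[[0,-15,0],[0,0,0]]]'
python3 - <<'E'
from h import *
from rig import capture
import cv2
c=capture("scene")["img"][190:350,190:390,::-1]
c2=capture("top")["img"][150:400,210:410,::-1]
cv2.imwrite("pics/e.png",cv2.hconcat([cv2.resize(c,(480,384),interpolation=cv2.INTER_CUBIC),cv2.resize(c2,(307,384))]))
S=dict(K=np.array([[513.62398857,0,324.52105262],[0,513.62398857,239.84287536],[0,0,1]]),E=np.array([1.27984375,-0.53911596,0.66573731]),RC=R.from_euler('xyz',[59.03112244,-0.49069968,54.10226406],degrees=True).as_matrix())
for a in(0,.1,.2): print(a,(proj(w((0,70+105*np.cos(a),115.5+105*np.sin(a))),**S)-[190,190])*2.4)
E
```

```text
time_s: 11.65
position: [0.5464, 0.0014, 0.1412]
tcp_rot: [179.9, 0.0, 104.1]
wrist_force: [-8.3, 1.2, 19.6]
grip_width: 0.0001
time_s: 12.28
position: [0.5467, 0.0012, 0.2801]
tcp_rot: [179.9, 0.1, 104.1]
wrist_force: [0.6, -1.1, -0.4]
grip_width: 0.0002
time_s: 12.9
position: [0.4011, -0.0351, 0.2786]
tcp_rot: [-180.0, -0.0, 104.1]
wrist_force: [0.0, 0.9, 0.7]
grip_width: 0.0001
0 [349.16703548 108.98557721]
0.1 [349.02375339  98.89957067]
0.2 [348.1211938   89.25698199]
```

View pics/e.png

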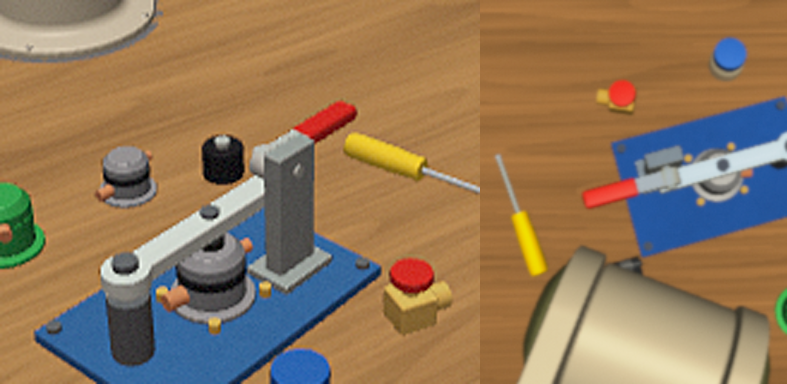

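```bash
python3 -c "
from rig import ctrl,state
s=state();print(s['wrist_force'],s['dq'].round(2));print(ctrl.sign_off())"
```

```text
[ 0.25181093  0.11712509 -0.7277608 ] [ 0.13  0.1  -0.14 -0.12  0.18 -0.1 ]
the job is handed in; nothing more can be done
None
```

The pump is clamped and the job was handed in at about 13 s of the 48 s allowed; the sign-off gave no verdict.

**Strap:** I swung it about 76° with the outside of the closed fingers until the force rose to about 9 N at the cheek. In the picture taken after backing off, the strap's screw head was 2 pixels (4x enlarged) from where it should be at angle 0.

**Lever:** With the strap across, I pushed the lever down until it stopped, with about 20 N vertical force and no further travel. In the last picture its tip matches the level position to within a pixel or two.

**End state:** The arm is clear of everything, with wrist force under 1 N. The pump still stands upright on its pins. The jar, valve and screwdriver show no visible shift in the last pictures. The coil was in view too, but I did not measure it or any other bystander against its start position.

**Not checked:** I could not measure the force between the foot and the pump; I inferred it from the lever being fully down. No check failed or disagreed.

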